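# Load the ware board for the refire

## Robot

A 6-joint arm with a two-finger parallel gripper is mounted at the origin on the work surface. World frame = base frame: x ahead of the robot, y to its left, z up, the work surface at z = 0. Lengths are in m, angles in rad, forces in N, time in s.
With the tool pointing down it reaches from about 0.35 to 0.975 m from the base axis. Payload 4.9 kg.
Tool frame: the origin (TCP) lies at the very end of the fingers, on their centre line; the grasp point (between the pads) lies 19 mm behind it (manip.grip_depth is the distance from the TCP to the grasp point, in m); z points along the fingers, x is the direction in which the jaws open and shut, and the axes are right-handed (so a half turn about z gives the same grasp; the last joint's range is limited). The gripper opens to 85 mm and grips with 20 to 120 N. Pads are 22 mm wide; open, the fingers measure 114 mm over their backs; the gripper's body (76 mm by 85 mm) begins 54 mm behind the grasp point. The pads swing forward as they close: fully open they stand 13 mm farther back than shut.
Start: joints at [0.986, 0.053, 1.613, -0, 1.476, -0.119], TCP at [0.281, 0.558, 0.231] pointing down, gripper open.
Joint ranges: [-3.01, 3.01], [-1.01, 2.22], [0.06, 2.58], [-1.02, 4.17], [0.09, 2.62], [-3.14, 3.14]. Speed limits (rad/s): [2.57, 2.57, 3.14, 3.14, 3.14, 3.14].

## Interface

Orientations are given as a unit quaternion [w, x, y, z].
In Python, from plant import manip gives the robot as it stands. The module is installed in compiled form; this text tells all that it offers.
- The arm moves only by the shell command python3 -m crank 'ROWS' [OPENING]. ROWS is JSON, a list of rows, each a list of 4 numbers: the shift along the tool's x, y, z in cm, then the turn about the tool's z in units of 6 degrees (1.0 is 6 degrees). A call has 1 to 10 rows; each row shifts and turns the commanded pose from where the row before left it, along the tool's axes as they then stand; what a row does not reach is not made up. A row lasts 1/12 s, in which the tool goes at most 41.7 mm and 7.16 degrees, less where a joint would pass 70% of its speed; a pose out of reach is approached as far as the arm can. A call with a gripper value outside its range is refused whole. OPENING is the opening, from 0 (shut) to 1 (fully open), set as the call begins (- or left out, the last holds). The fingers move at their own pace and stop on an object; the grip force is fixed at half the most. Time passes only in rows, so rows that do not move let the fingers close. It gives the time, the measured TCP pose, the force and the opening at its end, in the units of the state.
- manip.state(): the state, without advancing time (a new reading comes with each control period).
- manip.grab_frame(name): name is "side" or "top" or "wrist"; returns a dict with "img" (480x640x3 uint8, red, green, blue), "intrinsics" (3x3 intrinsics, pixels), "D" ([k1, k2, p1, p2, k3] as OpenCV has them; the pictures are not rectified), "position" and "orientation" of the camera in the world. Camera axes: x right, y up, looking along -z (the intrinsics and any distortion apply to the point x, -y, -z); pixel columns grow to the right and rows downward; lengths in m; the calibration is good to about 2 mm. A picture is of the moment at which its call begins. There is no depth.
- manip.job_done(): hands the job in, once; it reports no verdict.
The state is a dict: "time": time; "joint_pos": joint angles; "joint_vel": joint speeds; "joint_efforts": joint torques, N m; "tool_pos": TCP position; "tool_rot": TCP orientation; "contact_force": force on the tool from outside, world axes, zero at the start; "ft_torque": the same for the moment, N m; "gripper_width": opening from 0.0 (shut) to 1.0 (fully open).
Only numpy, scipy, OpenCV 4.12 (cv2) and the standard library are available. Lean on these libraries where they do the work, as an engineer would, in place of code of your own. Each camera call takes 0.05 s, during which the arm holds its last target.

## Task

Load the clamped ware board for the refire: stand the porcelain jar, the handleless teacup and the ring dish (the trinket dish with the post) upright on the drip cookies that fit their feet - the teacup on the smallest, the jar on the middle one, the ring dish on the largest, with the foot wholly on its cookie - and close the jar with the lid that fits its mouth. Set everything down gently, without letting it fall. The mug with the handle, the plain dish without a post and the oversized lid are not for this load: leave them where they are.

Things in the scene. Friction and masses are not known exactly. Their poses are not given: they have to be found in the camera images.
- jar: Straight-sided open jar of matte white porcelain, no handle, 66 mm in outside diameter (foot 62 mm), 72 mm tall, wall 4 mm, mouth 58 mm inside, about 240 g; stands upright on the cart top. Can be gripped across its outside. Origin: centre of its underside, z up along its axis; round, so its yaw means nothing.
- jar_lid: The jar's lid, white porcelain, 90 g, right way up: disc 74 mm across, knob 20 mm across on top. Origin: centre of its underside, z up. Flange (45 mm across at its foot, 51 mm at its top) z 0-8 mm; flat bearing face z 8; dome to z 15 beside the knob; knob stem 18 mm across z 17-21, grip z 23-36, top 39 mm. Seated, the flange is in the mouth and the origin 64 mm above the jar's.
- teacup: Handleless copper-red teacup, 62 mm in outside diameter over straight sides from 28 mm up to the rim at 68 mm, tapering below to a foot 44 mm across; wall 4 mm, open mouth, about 170 g; stands upright on the cart top. Can be gripped across its outside near the rim. Origin: centre of its underside, z up along its axis; round, so its yaw means nothing.
- ring_dish: Round stoneware trinket dish for rings, 94 mm across the rim and 18 mm tall, foot 84 mm across, with an upright post in its middle: 18 mm in diameter, straight from 16 to 56 mm above the underside, top at 62 mm. About 190 g; can be lifted by the post. Stands on the cart top. Origin: centre of its underside, z up along the post; its yaw means nothing.
- cookie_small: Fixed flat bisque-clay disc (drip cookie) on the ware board, 68 mm across, 8 mm thick. Origin: centre of its underside, 18 mm above the cart top (its upper face is at 26 mm); z up. Smallest of three, for the teacup. The cookies change places on the board from start to start; centres at least 130 mm apart.
- cookie_middle: Fixed flat bisque-clay disc (drip cookie) on the ware board, 86 mm across, 8 mm thick. Origin: centre of its underside, 18 mm above the cart top (its upper face is at 26 mm); z up. Middle one of three, for the jar. The board is fixed plywood, 280 mm square, 18 mm thick, with a lip up to 26 mm above the cart top.
- cookie_large: Fixed flat bisque-clay disc (drip cookie) on the ware board, 108 mm across, 8 mm thick. Origin: centre of its underside, 18 mm above the cart top (its upper face is at 26 mm); z up. Largest of three, for the ring dish. A bar clamp holds the board at its far left corner: at least 90 mm from any cookie's centre, up to 64 mm above the cart top.
- mug: Look-alike, to be left where it is: a copper-red mug of the teacup's size (62 mm across, 68 mm tall) but with a loop handle on one side that reaches 59 mm from its axis. Origin: centre of its underside, z up; the handle points along its own +y.
- plain_dish: Look-alike, to be left where it is: a round stoneware dish of the ring dish's size (94 mm across, 18 mm tall) without a post. Origin: centre of its underside, z up.
- large_lid: Look-alike, to be left where it is: a white porcelain lid like the jar's but too large for it, 94 mm across, 39 mm tall to the top of the same 20 mm knob. Origin: centre of its underside, z up.

How it is judged:
At the end, for the whole second after the job is handed in: Teacup on smallest cookie, jar on middle, ring dish on largest: upright (0.1 rad), bearing on it, centred within 12 mm. Lid seated on the jar: within 6 mm of its axis, origin 61-67 mm above the jar's, level (0.1 rad). Mug, plain dish, large lid within 25 mm of their start. All at rest (horizontal distance between jar and cookie_middle below 0.012 m and z of jar in the frame of cookie_middle between 0.005 and 0.011 m and angle between each of jar, teacup, ring_dish, jar_lid's own z axis and vertical below 0.1 rad and linear speed of each of jar, teacup, ring_dish, jar_lid, mug, plain_dish, large_lid below 0.01 m/s and horizontal distance between teacup and cookie_small below 0.012 m and z of teacup in the frame of cookie_small between 0.005 and 0.011 m and horizontal distance between ring_dish and cookie_large below 0.012 m and z of ring_dish in the frame of cookie_large between 0.005 and 0.011 m and horizontal distance between jar_lid and jar below 0.006 m and z of jar_lid in the frame of jar between 0.061 and 0.067 m and distance of each of mug, plain_dish, large_lid from where it was at the start of the episode below 0.025 m); the robot touches nothing.
It fails at once if the jar, its lid, the teacup or the ring dish is tipped over (more than 45 degrees) (angle between any of jar, jar_lid, teacup, ring_dish's own z axis and vertical above 0.785 rad).
It fails at once if one of these four is let fall (by more than about 15 mm) ((contact force between the fingers and jar below 0.2 N and linear speed of jar above 0.55 m/s) or (contact force between the fingers and jar_lid below 0.2 N and linear speed of jar_lid above 0.55 m/s) or (contact force between the fingers and teacup below 0.2 N and linear speed of teacup above 0.55 m/s) or (contact force between the fingers and ring_dish below 0.2 N and linear speed of ring_dish above 0.55 m/s)).
It fails at once if a piece is pressed or banged down on its cookie, or the lid on the jar, with more than 80 N (contact force between jar and cookie_middle above 80 N or contact force between teacup and cookie_small above 80 N or contact force between ring_dish and cookie_large above 80 N or contact force between jar_lid and jar above 80 N).
It also fails if it takes over 99 s, if anything falls off the work surface, if the arm or the gripper's body presses on something with over 40 N, if the wrist force passes 120 N, or if a joint passes its speed limit or range.

## Working session

There is one attempt and no reset: what is moved stays moved. The work goes in short steps, Python scripts to look and compute and a shell command to move; the robot and the scene stay as the last step left them, time stands still between calls to the robot, and variables do not carry over. Pictures are saved under pics/ and viewed, and the job is handed in when it is done.

```bash
mkdir -p pics; python3 - <<'E'
from plant import manip
import cv2
print(manip.state())
for n in ("side","top","wrist"):
    f=manip.grab_frame(n); cv2.imwrite(f"pics/{n}0.png",f["img"][:,:,::-1])
    print(n,f["intrinsics"],f["D"],f["position"],f["orientation"])
print(manip.grip_depth)
E
```

```text
{'time': 0.0, 'joint_pos': array([ 9.85994182e-01,  5.33840113e-02,  1.61429156e+00, -8.60660147e-06,
        1.47599255e+00, -1.19011441e-01]), 'joint_vel': array([ 6.01807924e-04,  6.84099807e-04, -7.68156165e-05,  1.75637037e-03,
       -1.72839889e-04, -1.38207538e-03]), 'joint_efforts': array([-2.02493924e-03, -3.93673217e+01, -3.70185471e+01, -2.76090259e-04,
        7.16859824e-03, -3.36882010e-05]), 'tool_pos': array([0.28036911, 0.55789158, 0.23004764]), 'tool_rot': array([ 4.39779106e-04,  8.51212991e-01,  5.24819366e-01, -9.39949522e-04]), 'contact_force': array([ 1.00719325, -0.30900761,  0.51762451]), 'ft_torque': array([-0.04701568,  0.03510424, -0.00964765]), 'gripper_width': 1.000226177771745}
side [[522.17039352   0.         327.55532657]
 [  0.         522.17039352 239.06808883]
 [  0.           0.           1.        ]] [-0.15352237  0.          0.          0.          0.        ] [-0.02387589 -0.84048357  0.72152969] [ 0.8463404   0.45193846 -0.12867124 -0.25080524]
top [[583.52762219   0.         331.64553993]
 [  0.         583.52762219 227.47582865]
 [  0.           0.           1.        ]] [-0.19583489  0.          0.          0.          0.        ] [ 3.28830452e-01 -6.55198089e-05  1.15185964e+00] [-0.70138365 -0.05743787  0.06160385  0.7077901 ]
wrist [[341.42734303   0.         320.61193668]
 [  0.         341.42734303 241.66445167]
 [  0.           0.           1.        ]] [-0.01702868  0.          0.          0.          0.        ] [0.2143459  0.59049299 0.3732134 ] [ 0.84204086 -0.12508656 -0.07604848  0.5191697 ]
0.0187
```

View pics/top0.png

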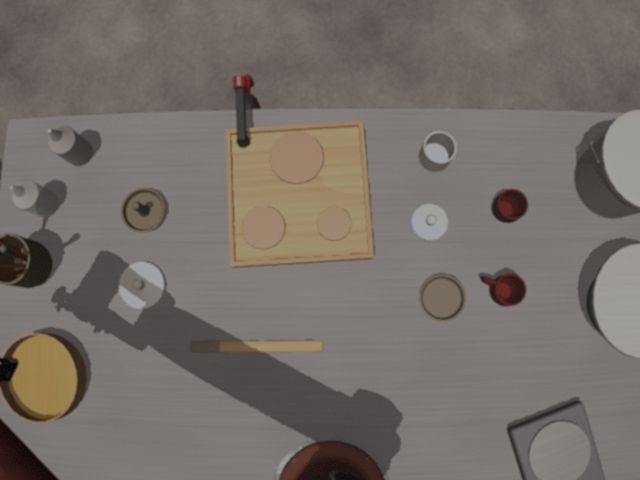

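View pics/side0.png

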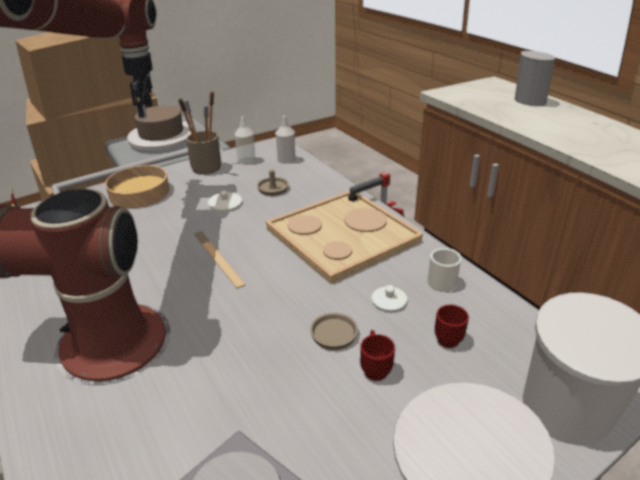

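View pics/wrist0.png

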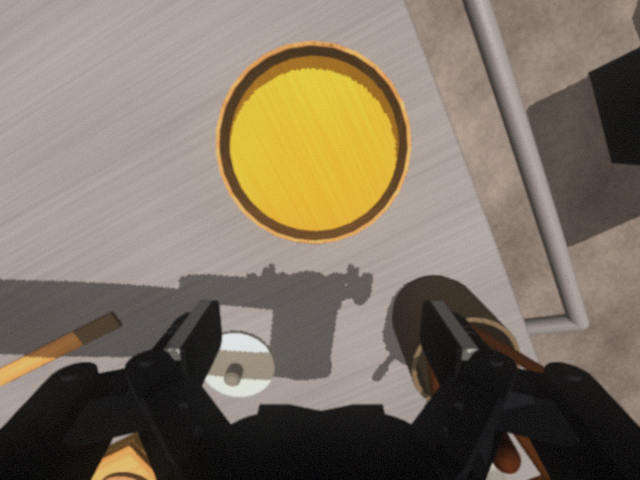

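The top view shows the jar at (440,149), the smaller lid at (430,222), the teacup at (511,205) and the mug at (508,290). The plain dish is at (442,297), the ring dish with its post at (144,210) and the large lid at (142,285). The cookies are large (297,157), middle (264,227) and small (334,223). Next I measure them.

```bash
cat > h.py <<'E'
import numpy as np, cv2
from scipy.spatial.transform import Rotation as R
from plant import manip
def rot(q): return R.from_quat([q[1],q[2],q[3],q[0]]).as_matrix()
def ray(f,uv):
    p=cv2.undistortPoints(np.array(uv,float).reshape(-1,1,2),f["intrinsics"],np.array(f["D"]))[:,0]
    d=np.c_[p[:,0],-p[:,1],-np.ones(len(p))]
    return np.array(f["position"]),d@rot(f["orientation"]).T
def onz(f,uv,z):
    o,d=ray(f,uv); return o+d*((z-o[2])/d[:,2])[:,None]
def proj(f,P):
    P=np.atleast_2d(P); c=(P-f["position"])@rot(f["orientation"])
    c=np.c_[c[:,0],-c[:,1],-c[:,2]]
    return cv2.projectPoints(c,np.zeros(3),np.zeros(3),f["intrinsics"],np.array(f["D"]))[0][:,0]
def circ(P):
    A=np.c_[2*P[:,:2],np.ones(len(P))]; s=np.linalg.lstsq(A,(P[:,:2]**2).sum(1),rcond=None)[0]
    return s[0],s[1],np.sqrt(s[2]+s[0]**2+s[1]**2)
E
python3 - <<'E'
from h import *
im=cv2.imread("pics/top0.png")
c=[("jar",400,110),("lid",390,182),("cup",471,165),("mug",468,250),("pl",402,257),("ring",104,170),("L",257,117),("M",224,187),("S",294,183)]
t=[cv2.resize(im[y:y+80,x:x+80],(240,240),interpolation=cv2.INTER_CUBIC) for n,x,y in c[:3]+c[5:]]
o=np.vstack([np.hstack(t[:3]),np.hstack(t[3:6])]); cv2.imwrite("pics/crops.png",o)
hsv=cv2.cvtColor(im,cv2.COLOR_BGR2HSV)
for p in [(440,149),(440,137),(430,226),(511,205),(440,180),(297,157),(264,227),(334,223),(300,210),(130,215),(144,193)]: print(p,hsv[p[1],p[0]],im[p[1],p[0]])
E
```

```text
(440, 149) [102   8 164] [164 162 159]
(440, 137) [15 28 90] [80 85 90]
(430, 226) [113   7 155] [155 152 151]
(511, 205) [  2 150  78] [32 35 78]
(440, 180) [ 10  12 123] [117 119 123]
(297, 157) [ 14  82 156] [106 129 156]
(264, 227) [ 15  77 156] [109 132 156]
(334, 223) [ 14  76 158] [111 133 158]
(300, 210) [ 22  77 158] [110 145 158]
(130, 215) [ 16  63 114] [ 86 101 114]
(144, 193) [ 17  67 107] [ 79  95 107]
```

View pics/crops.png

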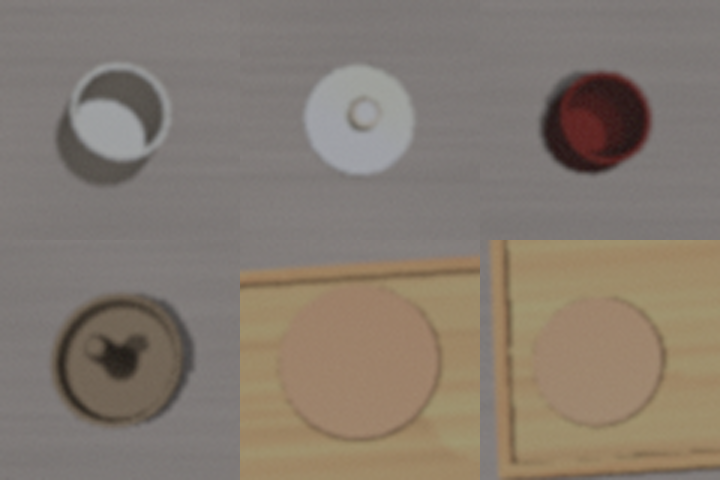

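```bash
cat > meas.py <<'E'
from h import *
from scipy.optimize import least_squares
import sys
f=manip.grab_frame("top"); im=f["img"][:,:,::-1].copy()
cv2.imwrite("pics/top_m.png",im)
up=cv2.cvtColor(cv2.GaussianBlur(im,(3,3),0),cv2.COLOR_BGR2HSV).astype(int); H,S,V=up[...,0],up[...,1],up[...,2]
def go(n,c,mask,z,r,hw=42,near=True):
    m=np.zeros(mask.shape,np.uint8); x,y=c; m[y-hw:y+hw,x-hw:x+hw]=mask[y-hw:y+hw,x-hw:x+hw]
    cs,_=cv2.findContours(m,cv2.RETR_EXTERNAL,cv2.CHAIN_APPROX_NONE)
    k=max(cs,key=cv2.contourArea); k=cv2.convexHull(k)[:,0].astype(float)
    P=onz(f,k,z)
    a=circ(P)
    g=least_squares(lambda q:np.hypot(P[:,0]-q[0],P[:,1]-q[1])-r,a[:2],loss="soft_l1",f_scale=.001)
    print(n,"free",np.round(a,4),"fixedR",np.round(g.x,4),"rms",np.sqrt((g.fun**2).mean()).round(4))
ck=(H>=9)&(H<=18)&(S>55)
if __name__=="__main__":
    go("L",(297,157),ck,.026,.054,33); go("M",(264,227),ck,.026,.043,28); go("S",(334,223),ck,.026,.034,26)
    go("jar",(440,149),(V>140)&(S<30),.072,.033,26)
    go("lid",(430,222),(V>138)&(S<25),.010,.037,28)
    go("cup",(511,205),(S>100)&(V>55),.068,.031,28)
    go("ring",(144,210),(S>45)&(H>10)&(H<25),.018,.047,30)
    for n,b,z in (("knob lid",(431,219),.039),("post top",(136,205),.062)): print(n,onz(f,[b],z).round(4))
E
python3 meas.py
```

```text
L free [0.6675 0.067  0.0799] fixedR [0.6799 0.0656] rms 0.028
M free [0.5211 0.1268 0.0469] fixedR [0.5226 0.1279] rms 0.0062
S free [ 0.5451 -0.0143  0.056 ] fixedR [ 0.5269 -0.0054] rms 0.0215
jar free [ 0.6573 -0.2121  0.0213] fixedR [ 0.6727 -0.2201] rms 0.0126
lid free [ 0.534  -0.2037  0.0372] fixedR [ 0.534  -0.2037] rms 0.0003
cup free [ 0.556  -0.3568  0.03  ] fixedR [ 0.5562 -0.3568] rms 0.0012
ring free [0.5619 0.374  0.0454] fixedR [0.5618 0.3738] rms 0.0017
knob lid [[ 0.5333 -0.2017  0.039 ]]
post top [[0.562  0.3736 0.062 ]]
```

```bash
cat > m2.py <<'E'
from meas import *
lab=cv2.cvtColor(cv2.GaussianBlur(im,(5,5),0),cv2.COLOR_BGR2LAB).astype(int)
A=lab[...,1]
print(A[157,280:330:6],A[210,280:320:6],A[227,232:300:6],A[190:260:6,334])
ck=A>=134
ck=cv2.morphologyEx(ck.astype(np.uint8),cv2.MORPH_OPEN,np.ones((5,5)))
go("L",(297,157),ck,.026,.054,33); go("M",(264,227),ck,.026,.043,27); go("S",(334,223),ck,.026,.034,26)
for t in (125,130,135): go("jar",(440,149),(V>t),.072,.033,24)
E
python3 m2.py; python3 - <<'E'
import cv2,sys
sys.path.insert(0,'.')
im=cv2.imread("pics/top0.png"); import numpy as np
l=cv2.cvtColor(im,cv2.COLOR_BGR2HSV)[...,2]
print(l[149,415:465:2],l[122:175:2,440])
E
```

```text
[135 135 135 135 135 135 135 134 131] [128 128 128 127 127 128 128] [134 131 134 134 134 134 134 134 133 130 129 128] [131 131 130 134 134 134 134 133 133 130 130 134]
L free [0.6642 0.0616 0.0525] fixedR [0.6638 0.0617] rms 0.0017
M free [0.538  0.1306 0.0275] fixedR [0.5174 0.1242] rms 0.009
S free [ 0.5396 -0.0153  0.0226] fixedR [ 0.5251 -0.0119] rms 0.0076
jar free [ 0.6852 -0.2193  0.0558] fixedR [ 0.6711 -0.2192] rms 0.0221
jar free [ 0.6715 -0.2202  0.0339] fixedR [ 0.6719 -0.2202] rms 0.0009
jar free [ 0.6712 -0.2199  0.0328] fixedR [ 0.6713 -0.2199] rms 0.0004
[128 128 117  84 107 155 162 162 162 162 162 161 162 162 161 134  90  82
  81  90 144 132 126 127 128] [130 128 128 128 132 145  93  90  88  91  91 110 158 162 162 161 161 162
 163 162 150  97  88  85  99 121 124]
```

```bash
cat > m3.py <<'E'
from meas import *
A=cv2.cvtColor(cv2.GaussianBlur(im,(3,3),0),cv2.COLOR_BGR2LAB).astype(int)[...,1]
ck=((A>=132)).astype(np.uint8)
ck=cv2.morphologyEx(ck,cv2.MORPH_OPEN,cv2.getStructuringElement(2,(9,9)))
go("L",(297,157),ck,.026,.054,30); go("M",(264,227),ck,.026,.043,26); go("S",(334,223),ck,.026,.034,26)
E
python3 m3.py
```

```text
L free [0.6668 0.0617 0.0582] fixedR [0.6629 0.0621] rms 0.0053
M free [0.5228 0.1274 0.0429] fixedR [0.5228 0.1272] rms 0.0011
S free [ 0.5289 -0.012   0.0342] fixedR [ 0.5291 -0.0122] rms 0.0009
```

```bash
python3 -m crank '[[0,0,0,-0.9],[0,0,0,-0.9],[0,0,0,-0.9],[0,0,0,-0.9],[0,0,0,-0.85],[0,0,0,0],[0,0,0,0]]' 1; cat > st.py <<'E'
from h import *
import sys
s=manip.state(); M=rot(s["tool_rot"]); p=s["tool_pos"]
print("t",round(s["time"],2),"pos",p.round(4),"x",M[:,0].round(3),"z",M[:,2].round(3),"w",round(s["gripper_width"],3),"F",s["contact_force"].round(1),"j",s["joint_pos"].round(2))
if len(sys.argv)>3:
    t=np.array([float(a) for a in sys.argv[1:4]]); print("rows cm total",((t-p)@M*100).round(2))
E
python3 st.py .562 .3737 .10
```

```text
time: 0.88
tool_pos: [0.2807, 0.5583, 0.2312]
tool_rot: [0.0, 0.708, 0.706, -0.0]
contact_force: [0.6, 0.1, -0.6]
gripper_width: 0.996
t 0.88 pos [0.2807 0.5583 0.2312] x [ 0.002  1.    -0.   ] z [-0. -0. -1.] w 0.996 F [ 0.6  0.1 -0.6] j [ 0.99  0.05  1.61 -0.    1.48 -0.58]
rows cm total [-18.41  28.17  13.12]
```

```bash
python3 -m crank '[[-1.84,2.8,0.8,0],[-1.84,2.8,0.8,0],[-1.84,2.8,1.1,0],[-1.84,2.8,1.2,0],[-1.84,2.8,1.2,0],[-1.84,2.8,1.2,0],[-1.84,2.8,1.2,0],[-1.84,2.8,1.2,0],[-1.84,2.8,1.2,0],[-1.84,2.97,1.2,0]]'; python3 -m crank '[[0,0,0,0],[0,0,0,0]]' >/dev/null;  python3 st.py .562 .3737 .025
python3 - <<'E'
from h import *
f=manip.grab_frame("wrist"); cv2.imwrite("pics/w1.png",f["img"][:,:,::-1])
print(proj(f,[[.562,.3737,.062],[.562,.3737,.018]]))
E
```

```text
time: 1.72
tool_pos: [0.5635, 0.3734, 0.1197]
tool_rot: [-0.0, 0.708, 0.706, 0.0]
contact_force: [0.8, 0.9, 0.2]
gripper_width: 0.995
t 1.88 pos [0.5632 0.3729 0.1189] x [ 0.005  1.    -0.001] z [-0.002 -0.001 -1.   ] w 0.998 F [ 0.3 -0.5  0.7] j [ 0.47  0.26  1.58  0.    1.31 -1.09]
rows cm total [ 0.09 -0.1   9.39]
[[323.36748532 260.90970471]
 [322.97523166 240.75049269]]
```

View pics/w1.png

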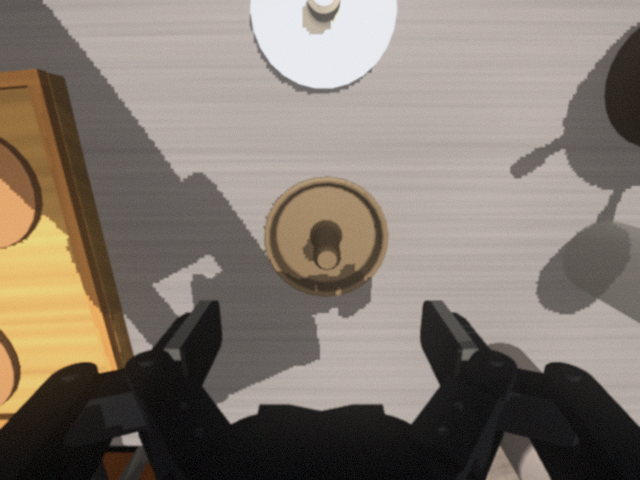

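The wrist view shows the ring dish centred at (326,236) with its post top at (327,259). That is within about 2 mm of what I predicted, so I descend.

```bash
python3 -m crank '[[0.1,-0.1,2,0],[0.1,0,2,0],[0,0,2,0],[0,0,1.8,0],[0,0,1.0,0],[0,0,0.6,0],[0,0,0,0]]'; python3 -m crank '[[0,0,0,0],[0,0,0,0],[0,0,0,0],[0,0,0,0],[0,0,0,0],[0,0,0,0],[0,0,0,0],[0,0,0,0]]' 0 ;  python3 st.py .6638 .0617 .16
```

```text
time: 2.52
tool_pos: [0.5602, 0.3768, 0.0254]
tool_rot: [-0.0, 0.707, 0.707, -0.001]
contact_force: [-0.4, 0.5, -0.5]
gripper_width: 1.003
time: 3.18
tool_pos: [0.5619, 0.3767, 0.0271]
tool_rot: [0.0, 0.707, 0.707, 0.001]
contact_force: [0.7, 0.4, 3.3]
gripper_width: 0.192
t 3.18 pos [0.5619 0.3767 0.0271] x [-0.     1.     0.001] z [ 0.001  0.001 -1.   ] w 0.192 F [0.7 0.4 3.3] j [ 0.48  0.36  1.62  0.    1.16 -1.09]
rows cm total [-31.49  10.2  -13.3 ]
```

```bash
python3 -m crank '[[0,0,-0.5,0],[0,0,-1.5,0],[0,0,-2.5,0],[0,0,-2.5,0],[0,0,-2.5,0],[0,0,-2.5,0],[0,0,-1.0,0],[0,0,0,0]]'; python3 -m crank '[[-1,0.3,0,0],[-2.2,0.7,0,0],[-3.2,1.0,0,0],[-3.5,1.1,0,0],[-3.5,1.1,0,0],[-3.5,1.1,0,0],[-3.5,1.1,0,0],[-3.5,1.1,0,0],[-3.2,1.1,0,0],[-2.4,0.9,0,0]]' ; python3 -m crank '[[-1.4,0.5,0,0],[-0.6,0.2,0,0],[0,0,0,0],[0,0,0,0]]'; python3 st.py .6638 .0617 .055
python3 - <<'E'
from h import *
f=manip.grab_frame("wrist"); cv2.imwrite("pics/w2.png",f["img"][:,:,::-1])
f=manip.grab_frame("top"); cv2.imwrite("pics/t2.png",f["img"][:,:,::-1])
E
```

```text
time: 3.85
tool_pos: [0.5633, 0.3774, 0.1609]
tool_rot: [0.001, 0.707, 0.707, 0.003]
contact_force: [0.4, -0.1, -1.3]
gripper_width: 0.188
time: 4.68
tool_pos: [0.6551, 0.0777, 0.1528]
tool_rot: [-0.001, 0.708, 0.706, -0.002]
contact_force: [0.5, 0.1, -2.1]
gripper_width: 0.189
time: 5.02
tool_pos: [0.6627, 0.0623, 0.1551]
tool_rot: [-0.001, 0.707, 0.707, -0.0]
contact_force: [0.1, 1.5, -1.0]
gripper_width: 0.19
t 5.02 pos [0.6627 0.0623 0.1551] x [-0.001  1.     0.001] z [-0.002  0.001 -1.   ] w 0.19 F [ 0.1  1.5 -1. ] j [-0.02  0.2   1.58  0.    1.36 -1.59]
rows cm total [-0.07  0.13 10.01]
```

View pics/w2.png

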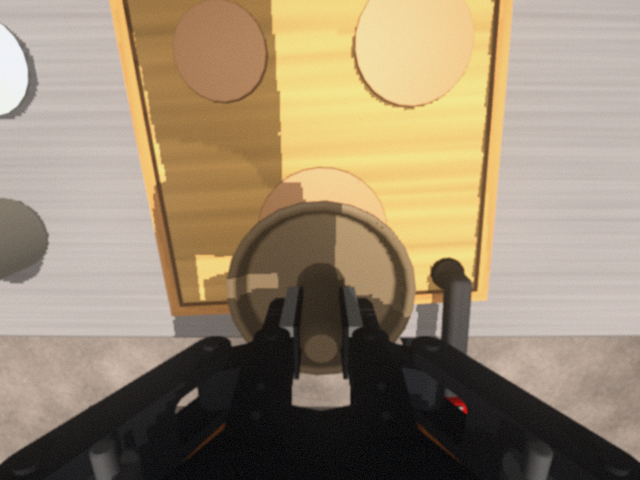

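View pics/t2.png

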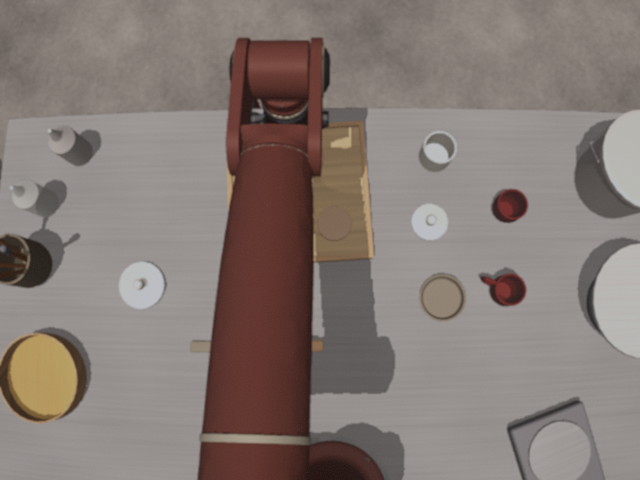

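```bash
python3 -m crank '[[0,0,1,0],[0,0,2.2,0],[0,0,2.5,0],[0,0,2,0],[0,0,1.2,0],[0,0,0.6,0],[0,0,0,0],[0,0,0,0]]'; python3 st.py .6638 .0617 .0525
python3 -m crank '[[0,0.08,0.15,0],[0,0,0.15,0],[0,0,0.1,0],[0,0,0,0]]'; python3 st.py
```

```text
time: 5.78
tool_pos: [0.664, 0.0619, 0.0619]
tool_rot: [0.0, 0.707, 0.707, 0.0]
contact_force: [-0.4, -1.1, -1.8]
gripper_width: 0.19
t 5.78 pos [0.664  0.0619 0.0619] x [-0.001  1.    -0.   ] z [ 0.001 -0.    -1.   ] w 0.19 F [-0.4 -1.1 -1.8] j [-0.02  0.3   1.63  0.    1.21 -1.59]
rows cm total [-0.02 -0.02  0.94]
time: 6.12
tool_pos: [0.6646, 0.0614, 0.0578]
tool_rot: [0.0, 0.707, 0.707, 0.0]
contact_force: [-0.1, -0.8, -2.6]
gripper_width: 0.19
t 6.12 pos [0.6646 0.0614 0.0578] x [-0.  1. -0.] z [ 0.001 -0.    -1.   ] w 0.19 F [-0.1 -0.8 -2.6] j [-0.02  0.3   1.63  0.    1.2  -1.59]
```

```bash
python3 - <<'E'
from h import *
f=manip.grab_frame("side"); im=f["img"][:,:,::-1]
cv2.imwrite("pics/s3.png",cv2.resize(im[170:330,260:430],(765,600)[:2],interpolation=cv2.INTER_CUBIC))
E
python3 st.py .6638 .0617 .0525
```

```text
t 6.17 pos [0.6645 0.0614 0.0577] x [-0.  1. -0.] z [ 0.001 -0.    -1.   ] w 0.192 F [ 0.8 -0.  -2. ] j [-0.02  0.3   1.63  0.    1.2  -1.59]
rows cm total [ 0.03 -0.07  0.52]
```

View pics/s3.png

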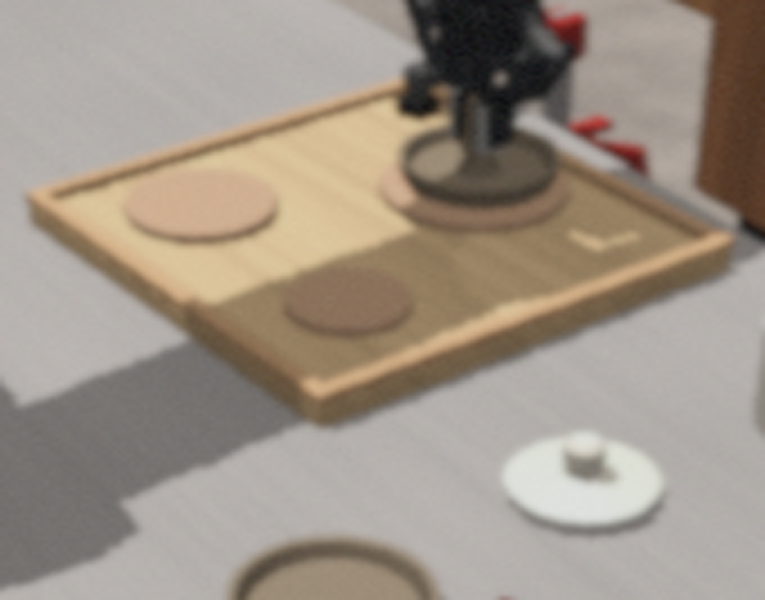

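```bash
python3 -m crank '[[0,-0.05,0.1,0],[0,0,0.1,0],[0,0,0.1,0],[0,0,0.08,0],[0,0,0,0],[0,0,0,0]]'; python3 -m crank '[[0,0,0.08,0],[0,0,0,0],[0,0,0,0]]';
```

```text
time: 6.67
tool_pos: [0.6637, 0.0615, 0.0534]
tool_rot: [-0.0, 0.707, 0.707, -0.0]
contact_force: [0.8, -0.7, -2.9]
gripper_width: 0.193
time: 6.92
tool_pos: [0.664, 0.0615, 0.0531]
tool_rot: [0.0, 0.707, 0.707, 0.0]
contact_force: [-0.5, 0.0, 0.2]
gripper_width: 0.19
```

```bash
python3 -m crank '[[0,0,0.05,0],[0,0,0,0],[0,0,0,0]]'; python3 -m crank '[[0,0,0,0],[0,0,0,0],[0,0,0,0],[0,0,0,0]]' 0.5;  python3 -m crank '[[0,0,-1,0],[0,0,-2.5,0],[0,0,-3,0],[0,0,-3,0],[0,0,0,0]]'; python3 st.py .6713 -.2199 .13
```

```text
time: 7.17
tool_pos: [0.6641, 0.0615, 0.0531]
tool_rot: [0.0, 0.707, 0.707, 0.0]
contact_force: [-4.0, -0.9, 6.3]
gripper_width: 0.193
time: 7.5
tool_pos: [0.6638, 0.0615, 0.0518]
tool_rot: [-0.0, 0.707, 0.707, -0.0]
contact_force: [0.4, 0.4, -0.3]
gripper_width: 0.496
time: 7.92
tool_pos: [0.6683, 0.0615, 0.1565]
tool_rot: [0.005, 0.707, 0.707, 0.005]
contact_force: [0.7, 0.7, 1.7]
gripper_width: 0.502
t 7.92 pos [0.6683 0.0615 0.1565] x [-0.  1. -0.] z [ 0.014 -0.    -1.   ] w 0.502 F [0.7 0.7 1.7] j [-0.02  0.2   1.58  0.    1.35 -1.59]
rows cm total [-28.14   0.26   2.66]
```

```bash
python3 -m crank '[[-1.5,0.1,0,0],[-3,0.1,0,0],[-3.5,0.1,0,0],[-3.5,0.1,0,0],[-3.5,0.1,0,0],[-3.5,0.1,0,0],[-3.5,0.1,0,0],[-3.3,0,0,0],[-2,0,0,0],[-0.8,0,0,0]]' 1; python3 -m crank '[[0,0,0,0],[0,0,0,0]]'; python3 st.py .6713 -.2199 .03
python3 - <<'E'
from h import *
f=manip.grab_frame("wrist"); cv2.imwrite("pics/w4.png",f["img"][:,:,::-1])
print(proj(f,[[.6713,-.2199,.072],[.6713,-.2199+.033,.072],[.6713,-.2199-.033,.072],[.6713-.033,-.2199,.072]]))
f=manip.grab_frame("top"); cv2.imwrite("pics/t4.png",f["img"][:,:,::-1])
E
```

```text
time: 8.75
tool_pos: [0.6695, -0.2236, 0.1458]
tool_rot: [-0.001, 0.708, 0.706, -0.001]
contact_force: [-0.3, 0.4, -0.7]
gripper_width: 1.001
time: 8.92
tool_pos: [0.6703, -0.2193, 0.1463]
tool_rot: [-0.001, 0.707, 0.707, -0.0]
contact_force: [0.2, 0.7, 0.1]
gripper_width: 1.0
t 8.92 pos [ 0.6703 -0.2193  0.1463] x [0.    1.    0.001] z [-0.001  0.001 -1.   ] w 1.0 F [0.2 0.7 0.1] j [-0.42  0.3   1.48  0.    1.36 -1.99]
rows cm total [-0.08  0.11 11.63]
[[320.76072594 254.94306697]
 [369.77112951 254.89581279]
 [271.73829016 254.9810035 ]
 [320.7385009  206.54467793]]
```

View pics/w4.png

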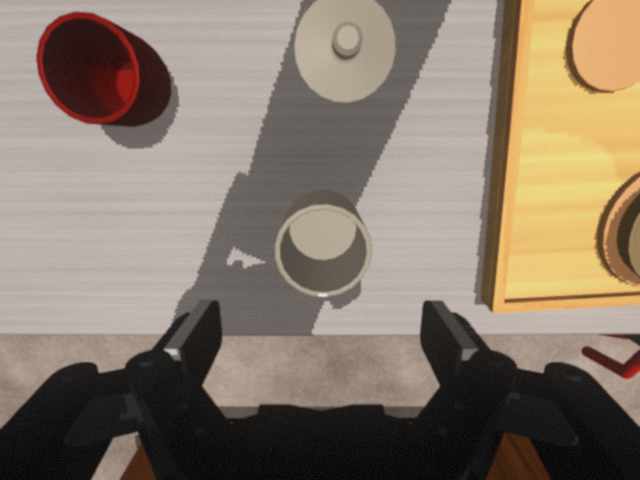

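View pics/t4.png

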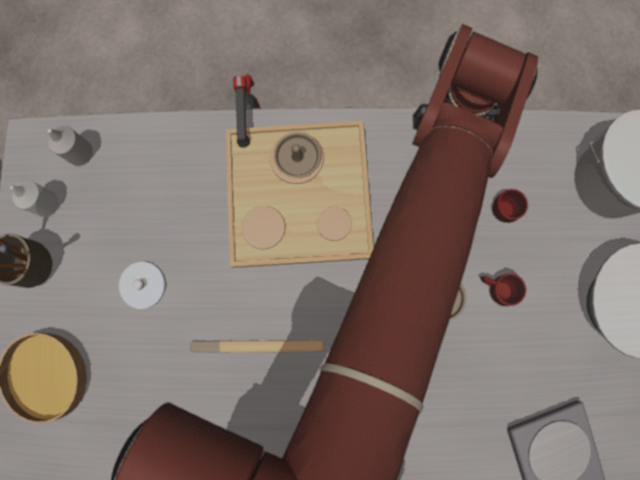

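```bash
python3 -m crank '[[-0.06,0.1,1.5,0],[0,0,2.5,0],[0,0,2.5,0],[0,0,2.5,0],[0,0,1.8,0],[0,0,0.8,0],[0,0,0.4,0],[0,0,0,0],[0,0,0,0]]'; python3 st.py .6713 -.2199 .026; python3 -m crank '[[0,0,0,0],[0,0,0,0],[0,0,0,0],[0,0,0,0],[0,0,0,0],[0,0,0,0]]' 0 ;  python3 st.py .5228 .1272 .13
```

```text
time: 9.77
tool_pos: [0.6727, -0.22, 0.0283]
tool_rot: [0.001, 0.707, 0.707, 0.0]
contact_force: [0.5, 0.5, 0.7]
gripper_width: 0.998
t 9.77 pos [ 0.6727 -0.22    0.0283] x [-0.001  1.    -0.001] z [ 0.002 -0.001 -1.   ] w 0.998 F [0.5 0.5 0.7] j [-0.42  0.42  1.54  0.    1.18 -1.99]
rows cm total [ 0.01 -0.14  0.23]
time: 10.27
tool_pos: [0.6736, -0.2207, 0.0299]
tool_rot: [0.002, 0.707, 0.707, 0.001]
contact_force: [0.2, 0.5, 6.3]
gripper_width: 0.768
t 10.27 pos [ 0.6736 -0.2207  0.0299] x [-0.     1.    -0.001] z [ 0.004 -0.001 -1.   ] w 0.768 F [0.2 0.5 6.3] j [-0.42  0.42  1.53  0.    1.18 -1.99]
rows cm total [ 34.78 -15.03 -10.12]
```

```bash
python3 -m crank '[[0,0,-0.3,0],[0,0,-1.2,0],[0,0,-2.2,0],[0,0,-2.5,0],[0,0,-2.5,0],[0,0,-1.2,0],[0,0,-0.2,0],[0,0,0,0]]'; python3 -m crank '[[1,-0.4,0,0],[2.1,-0.9,0,0],[3,-1.3,0,0],[3.4,-1.5,0,0],[3.4,-1.5,0,0],[3.4,-1.5,0,0],[3.4,-1.5,0,0],[3.4,-1.5,0,0],[3.4,-1.5,0,0],[3.2,-1.4,0,0]]' ; python3 -m crank '[[2.5,-1.0,0,0],[1.6,-0.6,0,0],[0.8,-0.3,0,0],[0,0,0,0],[0,0,0,0]]'; python3 st.py .5246 .1272 .064
python3 - <<'E'
from h import *
f=manip.grab_frame("wrist"); cv2.imwrite("pics/w5.png",f["img"][:,:,::-1])
E
```

```text
time: 10.93
tool_pos: [0.672, -0.2203, 0.1288]
tool_rot: [0.001, 0.707, 0.707, 0.0]
contact_force: [0.0, -0.8, -4.1]
gripper_width: 0.771
time: 11.77
tool_pos: [0.5384, 0.079, 0.1254]
tool_rot: [-0.002, 0.707, 0.707, -0.002]
contact_force: [1.0, 1.0, -3.2]
gripper_width: 0.774
time: 12.18
tool_pos: [0.522, 0.1257, 0.1269]
tool_rot: [-0.0, 0.707, 0.707, -0.001]
contact_force: [-0.2, -0.5, -2.5]
gripper_width: 0.768
t 12.18 pos [0.522  0.1257 0.1269] x [-0.001  1.    -0.001] z [-0.002 -0.001 -1.   ] w 0.768 F [-0.2 -0.5 -2.5] j [ 0.1  -0.07  1.91 -0.    1.3  -1.47]
rows cm total [0.16 0.28 6.29]
```

View pics/w5.png

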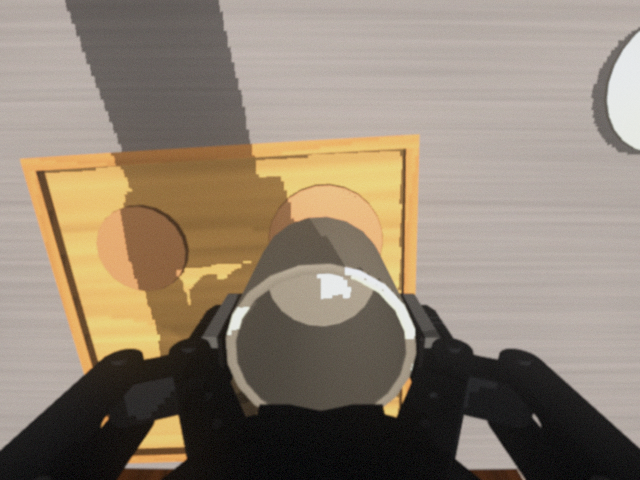

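```bash
python3 -m crank '[[0.1,0.15,1,0],[0.08,0.1,2,0],[0,0,2,0],[0,0,1,0],[0,0,0.4,0],[0,0,0.2,0],[0,0,0,0],[0,0,0,0]]'; python3 st.py .5246 .1274 .0545; python3 - <<'E'
from h import *
f=manip.grab_frame("side"); im=f["img"][:,:,::-1]
cv2.imwrite("pics/s6.png",cv2.resize(im[150:310,240:410],(765,600)[:2],interpolation=cv2.INTER_CUBIC))
E
```

```text
time: 12.9
tool_pos: [0.5262, 0.1276, 0.0633]
tool_rot: [0.001, 0.707, 0.707, 0.001]
contact_force: [-0.1, 0.6, -2.4]
gripper_width: 0.774
t 12.9 pos [0.5262 0.1276 0.0633] x [0. 1. 0.] z [ 0.002  0.    -1.   ] w 0.774 F [-0.1  0.6 -2.4] j [ 0.1   0.02  1.94 -0.    1.18 -1.47]
rows cm total [-0.02 -0.16  0.87]
```

View pics/s6.png

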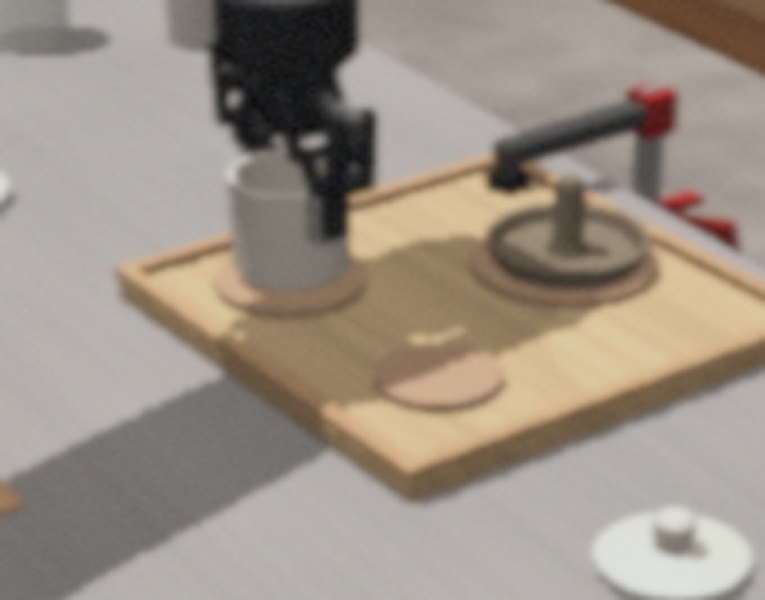

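```bash
python3 -m crank '[[0,-0.1,0.2,0],[0,0,0.15,0],[0,0,0.1,0],[0,0,0.1,0],[0,0,0.1,0],[0,0,0,0],[0,0,0,0]]'; python3 -m crank '[[0,0,0.08,0],[0,0,0,0],[0,0,0,0]]';python3 -m crank '[[0,0,0.08,0],[0,0,0,0],[0,0,0,0]]'
```

```text
time: 13.53
tool_pos: [0.5244, 0.1277, 0.0559]
tool_rot: [0.0, 0.707, 0.707, 0.0]
contact_force: [-1.9, 0.5, -1.2]
gripper_width: 0.768
time: 13.78
tool_pos: [0.5245, 0.1277, 0.0559]
tool_rot: [-0.0, 0.707, 0.707, 0.0]
contact_force: [-4.2, -0.6, 5.1]
gripper_width: 0.774
time: 14.03
tool_pos: [0.5246, 0.1277, 0.0559]
tool_rot: [-0.0, 0.707, 0.707, -0.0]
contact_force: [-6.0, -0.3, 10.0]
gripper_width: 0.769
```

```bash
python3 -m crank '[[0,0,0,0],[0,0,0,0],[0,0,0,0],[0,0,0,0]]' 1;  python3 -m crank '[[0,0,-1,0],[0,0,-2.5,0],[0,0,-2.5,0],[0,0,-2,0],[0,0,0,0],[0,0,0,0]]'; python3 st.py .5335 -.2027 .08
```

```text
time: 14.37
tool_pos: [0.5244, 0.1276, 0.054]
tool_rot: [0.0, 0.707, 0.707, 0.0]
contact_force: [-0.7, -1.5, -0.4]
gripper_width: 1.0
time: 14.87
tool_pos: [0.5255, 0.1278, 0.1362]
tool_rot: [0.001, 0.707, 0.707, 0.002]
contact_force: [-0.1, -0.5, -0.4]
gripper_width: 1.0
t 14.87 pos [0.5255 0.1278 0.1362] x [-0.  1.  0.] z [ 0.004  0.    -1.   ] w 1.0 F [-0.1 -0.5 -0.4] j [ 0.1  -0.07  1.9   0.    1.31 -1.47]
rows cm total [-33.05   0.77   5.61]
```

```bash
python3 -m crank '[[-1.5,0.1,0,0],[-3,0.1,0,0],[-3.8,0.1,0,0],[-3.8,0.1,0,0],[-3.8,0.1,0,0],[-3.8,0.1,0,0],[-3.8,0.1,0.5,0],[-3.8,0.1,1,0],[-3.2,0,1.5,0],[-1.7,0,1.5,0]]' 0.6; python3 -m crank '[[-0.8,0,1,0],[0,0,0,0],[0,0,0,0]]'; python3 st.py .5337 -.203 .021
python3 - <<'E'
from h import *
f=manip.grab_frame("wrist"); cv2.imwrite("pics/w7.png",f["img"][:,:,::-1])
f=manip.grab_frame("top"); cv2.imwrite("pics/t7.png",f["img"][:,:,::-1])
E
```

```text
time: 15.7
tool_pos: [0.5315, -0.1976, 0.0876]
tool_rot: [-0.0, 0.708, 0.706, -0.001]
contact_force: [0.3, -0.3, 0.1]
gripper_width: 0.603
time: 15.95
tool_pos: [0.5312, -0.2013, 0.0774]
tool_rot: [-0.002, 0.707, 0.707, -0.0]
contact_force: [0.4, 0.3, -0.1]
gripper_width: 0.597
t 15.95 pos [ 0.5312 -0.2013  0.0774] x [0.    1.    0.002] z [-0.003  0.002 -1.   ] w 0.597 F [ 0.4  0.3 -0.1] j [-0.49  0.07  1.87  0.    1.21 -2.06]
rows cm total [-0.19  0.26  5.64]
```

View pics/w7.png

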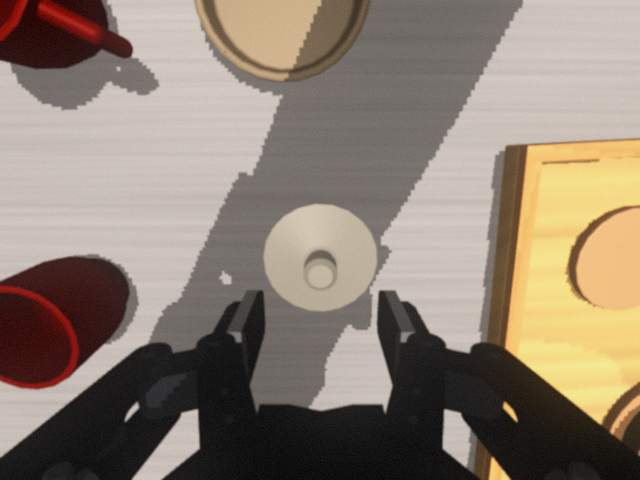

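View pics/t7.png

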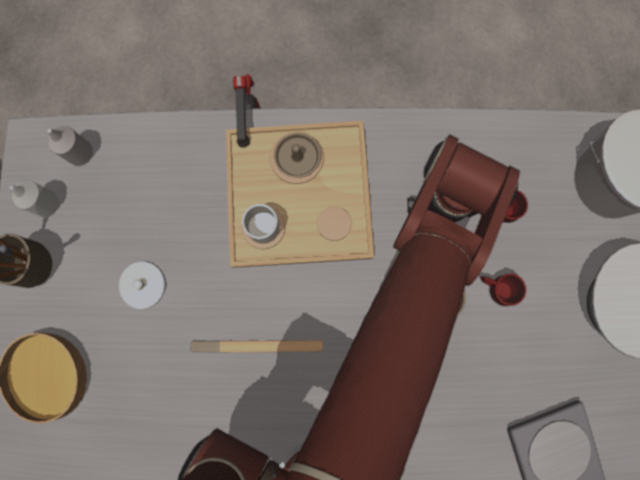

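```bash
python3 - <<'E'
from meas import *
for t in (135,140,145): go("jar",(261,222),(V>t)&(S<45),.098,.033,22)
go("ring rim",(297,155),(S>30)&(V<125),.044,.047,27)
go("S",(334,223),cv2.morphologyEx((cv2.cvtColor(cv2.GaussianBlur(im,(3,3),0),cv2.COLOR_BGR2LAB)[...,1]>=132).astype(np.uint8),cv2.MORPH_OPEN,cv2.getStructuringElement(2,(9,9))),.026,.034,26)
cv2.imwrite("pics/c8.png",cv2.resize(im[120:270,220:380],(800,600)[:2],interpolation=cv2.INTER_CUBIC))
E
```

```text
jar free [0.5219 0.1267 0.0333] fixedR [0.522  0.1267] rms 0.0005
jar free [0.5221 0.127  0.033 ] fixedR [0.5221 0.127 ] rms 0.0003
jar free [0.5221 0.1272 0.0328] fixedR [0.5221 0.1272] rms 0.0003
ring rim free [0.6643 0.0587 0.0443] fixedR [0.6631 0.0574] rms 0.0028
S free [ 0.5288 -0.0122  0.0343] fixedR [ 0.529  -0.0124] rms 0.0009
```

View pics/c8.png

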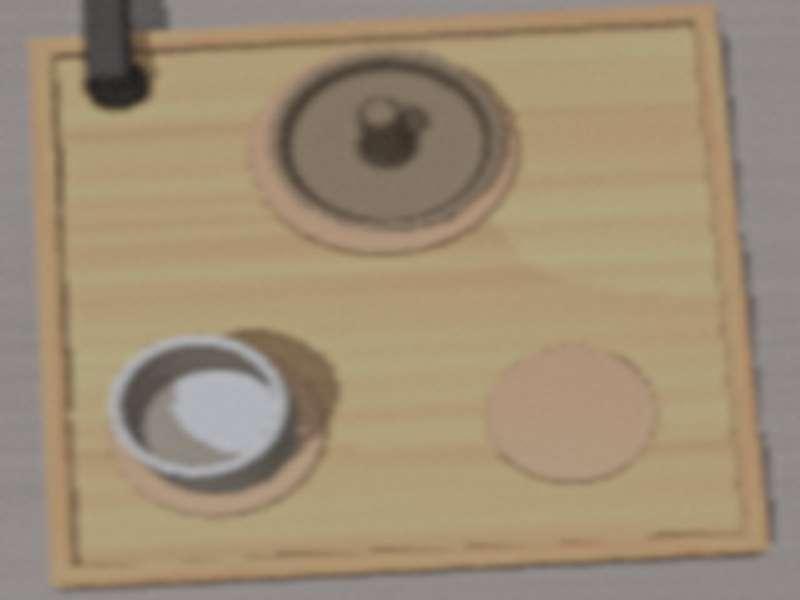

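```bash
python3 - <<'E'
from h import *
f=manip.grab_frame("top")
print(onz(f,[[297.6,155]],.044),onz(f,[[296,147.5]],.088))
E
python3 -m crank '[[-0.05,0.25,1.5,0],[0,0,1.8,0],[0,0,1.2,0],[0,0,0.6,0],[0,0,0.3,0],[0,0,0,0],[0,0,0,0]]'; python3 st.py .5337 -.203 .021
```

```text
[[0.66304483 0.05831395 0.044     ]] [[0.66468217 0.05908902 0.088     ]]
time: 16.73
tool_pos: [0.5353, -0.2029, 0.0257]
tool_rot: [0.0, 0.707, 0.707, 0.0]
contact_force: [-0.1, 0.2, 0.0]
gripper_width: 0.602
t 16.73 pos [ 0.5353 -0.2029  0.0257] x [-0.  1. -0.] z [ 0.001 -0.    -1.   ] w 0.602 F [-0.1  0.2  0. ] j [-0.49  0.15  1.88  0.    1.11 -2.06]
rows cm total [-0.01 -0.16  0.47]
```

```bash
python3 -m crank '[[0,-0.15,0.25,0],[0,0,0.2,0],[0,0,0,0],[0,0,0,0]]'; python3 -m crank '[[0,0,0,0],[0,0,0,0],[0,0,0,0],[0,0,0,0],[0,0,0,0],[0,0,0,0]]' 0; python3 -m crank '[[0,0,-0.2,0],[0,0,-0.8,0],[0,0,-1,0],[0,0,0,0],[0,0,0,0]]' ; python3 - <<'E'
from h import *
f=manip.grab_frame("wrist"); cv2.imwrite("pics/w9.png",f["img"][:,:,::-1])
f=manip.grab_frame("side"); im=f["img"][:,:,::-1]
cv2.imwrite("pics/s9.png",cv2.resize(im[200:360,310:480],(765,600)[:2],interpolation=cv2.INTER_CUBIC))
E
```

```text
time: 17.07
tool_pos: [0.5334, -0.2029, 0.0207]
tool_rot: [0.0, 0.707, 0.707, 0.0]
contact_force: [-0.1, 0.4, 0.3]
gripper_width: 0.595
time: 17.57
tool_pos: [0.5337, -0.203, 0.021]
tool_rot: [0.0, 0.707, 0.707, 0.0]
contact_force: [-0.4, -0.3, 2.1]
gripper_width: 0.207
time: 17.98
tool_pos: [0.5342, -0.2033, 0.042]
tool_rot: [0.001, 0.707, 0.707, 0.0]
contact_force: [0.4, 0.2, -1.5]
gripper_width: 0.207
```

View pics/w9.png

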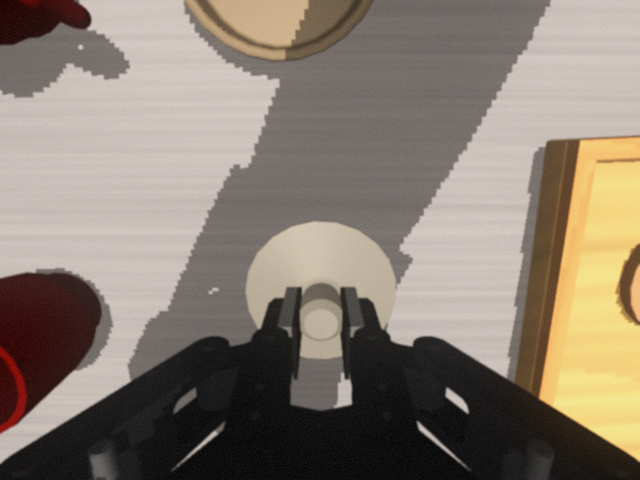

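View pics/s9.png

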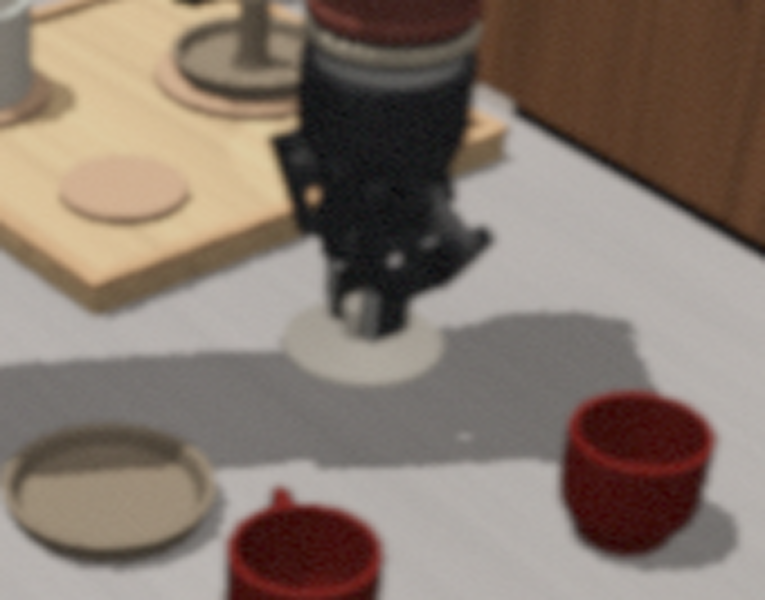

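```bash
python3 -m crank '[[0,0,-1,0],[0,0,-2.3,0],[0,0,-2.8,0],[0,0,-2.8,0],[0,0,-1.8,0],[0,0,-0.6,0],[0,0,0,0]]'; python3 -m crank '[[1,0,0,0],[2,-0.1,0,0],[3,-0.1,0,0],[3.3,-0.1,0,0],[3.3,-0.1,0,0],[3.3,-0.1,0,0],[3.3,-0.1,0,0],[3.3,-0.2,0,0],[3.3,-0.1,0,0],[3,-0.1,0,0]]' ; python3 -m crank '[[2.2,-0.1,0,0],[1.3,0,0,0],[0,0,0,0],[0,0,0,0],[0,0,0,0]]'; python3 st.py .5221 .1272 .122
```

```text
time: 18.67
tool_pos: [0.5345, -0.2035, 0.1562]
tool_rot: [0.002, 0.707, 0.707, 0.001]
contact_force: [0.3, 0.1, -1.6]
gripper_width: 0.209
time: 19.5
tool_pos: [0.521, 0.0876, 0.1508]
tool_rot: [-0.002, 0.707, 0.707, -0.002]
contact_force: [0.4, -0.7, -1.1]
gripper_width: 0.202
time: 19.92
tool_pos: [0.5218, 0.1194, 0.1526]
tool_rot: [-0.0, 0.707, 0.707, -0.001]
contact_force: [-0.3, -1.0, -0.6]
gripper_width: 0.203
t 19.92 pos [0.5218 0.1194 0.1526] x [ 0.     1.    -0.001] z [-0.002 -0.001 -1.   ] w 0.203 F [-0.3 -1.  -0.6] j [ 0.09 -0.1   1.9  -0.    1.35 -1.48]
rows cm total [0.78 0.04 3.06]
```

```bash
python3 -m crank '[[0.4,0,0.8,0],[0.38,0.03,1.2,0],[0,0,0.7,0],[0,0,0.3,0],[0,0,0,0],[0,0,0,0],[0,0,0,0]]'; python3 st.py .5221 .1272 .1108;  python3 - <<'E'
from h import *
f=manip.grab_frame("wrist"); cv2.imwrite("pics/w10.png",f["img"][:,:,::-1])
f=manip.grab_frame("side"); im=f["img"][:,:,::-1]
cv2.imwrite("pics/s10.png",cv2.resize(im[130:290,220:390],(765,600)[:2],interpolation=cv2.INTER_CUBIC))
E
```

```text
time: 20.5
tool_pos: [0.5229, 0.1278, 0.1239]
tool_rot: [0.0, 0.707, 0.707, 0.0]
contact_force: [0.7, -0.7, -1.8]
gripper_width: 0.201
t 20.5 pos [0.5229 0.1278 0.1239] x [-0.  1. -0.] z [ 0.001 -0.    -1.   ] w 0.201 F [ 0.7 -0.7 -1.8] j [ 0.1  -0.06  1.91 -0.    1.29 -1.47]
rows cm total [-0.06 -0.08  1.31]
```

View pics/w10.png

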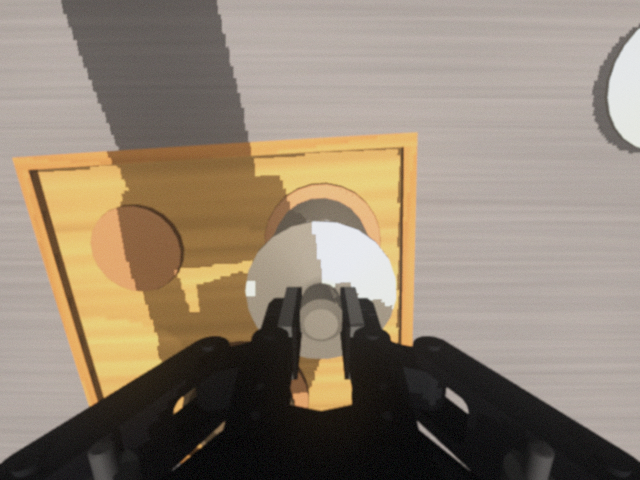

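View pics/s10.png

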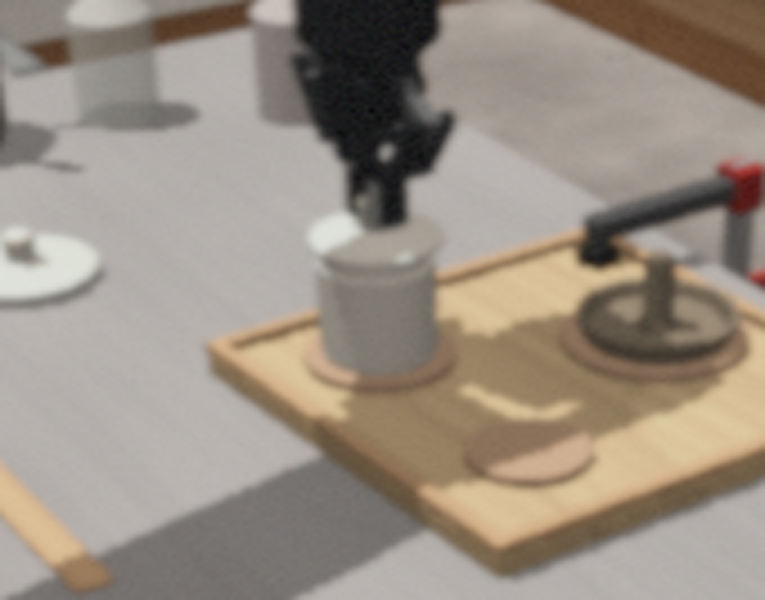

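The lid is held level above the jar, with both centred near column 375 in the side crop. I lower it in small steps and watch the force.

```bash
python3 -m crank '[[0,-0.05,0.15,0],[0,0,0.15,0],[0,0,0.15,0],[0,0,0.15,0],[0,0,0,0],[0,0,0,0]]';python3 -m crank '[[0,0,0.15,0],[0,0,0.15,0],[0,0,0.1,0],[0,0,0,0],[0,0,0,0]]'; python3 -m crank '[[0,0,0.1,0],[0,0,0.08,0],[0,0,0,0],[0,0,0,0]]'
```

```text
time: 21.1
tool_pos: [0.522, 0.128, 0.1174]
tool_rot: [-0.0, 0.707, 0.707, -0.0]
contact_force: [0.1, 0.4, -0.4]
gripper_width: 0.204
time: 21.52
tool_pos: [0.522, 0.1279, 0.1135]
tool_rot: [-0.0, 0.707, 0.707, -0.0]
contact_force: [-0.2, 0.0, -0.6]
gripper_width: 0.2
time: 21.85
tool_pos: [0.522, 0.1279, 0.1117]
tool_rot: [-0.0, 0.707, 0.707, -0.0]
contact_force: [0.6, 0.2, -0.5]
gripper_width: 0.206
```

```bash
python3 -m crank '[[0,0,0.08,0],[0,0,0,0],[0,0,0,0]]'; python3 -m crank '[[0,0,0.05,0],[0,0,0,0],[0,0,0,0]]'
```

```text
time: 22.1
tool_pos: [0.5221, 0.128, 0.111]
tool_rot: [0.0, 0.707, 0.707, 0.0]
contact_force: [-0.2, -0.4, -0.2]
gripper_width: 0.202
time: 22.35
tool_pos: [0.5223, 0.128, 0.111]
tool_rot: [0.0, 0.707, 0.707, 0.0]
contact_force: [-0.8, -0.1, 2.2]
gripper_width: 0.206
```

```bash
python3 -m crank '[[0,0,0.03,0],[0,0,0,0],[0,0,0,0],[0,0,0,0],[0,0,0,0]]' 0.6; python3 -m crank '[[0,0,-0.5,0],[0,0,-1.5,0],[0,0,-2.5,0],[0,0,0,0],[0,0,0,0]]'; python3 st.py .5562 -.3568 .13
```

```text
time: 22.77
tool_pos: [0.522, 0.128, 0.1101]
tool_rot: [-0.0, 0.707, 0.707, -0.0]
contact_force: [0.0, 0.0, 0.7]
gripper_width: 0.601
time: 23.18
tool_pos: [0.5236, 0.1281, 0.1576]
tool_rot: [0.001, 0.707, 0.707, 0.002]
contact_force: [0.3, -0.4, -0.4]
gripper_width: 0.596
t 23.18 pos [0.5236 0.1281 0.1576] x [-0.  1.  0.] z [ 0.004  0.    -1.   ] w 0.596 F [ 0.3 -0.4 -0.4] j [ 0.1  -0.1   1.89 -0.    1.35 -1.47]
rows cm total [-48.49   3.24   2.75]
```

```bash
python3 -m crank '[[-1.5,0.1,0,0],[-3,0.2,0,0],[-3.8,0.3,0,0],[-3.8,0.3,0,0],[-3.8,0.3,0,0],[-3.8,0.3,0,0],[-3.8,0.3,0,0],[-3.8,0.3,0,0],[-3.8,0.3,0,0],[-3.8,0.3,0,0]]' 1; python3 -m crank '[[-3.8,0.3,0.5,0],[-3.6,0.2,0.8,0],[-3,0.1,0.8,0],[-2,0,0.5,0],[-1,0,0,0],[0,0,0,0],[0,0,0,0]]'; python3 st.py .5562 -.3568 .026; python3 - <<'E'
from h import *
f=manip.grab_frame("wrist"); cv2.imwrite("pics/w11.png",f["img"][:,:,::-1])
print(proj(f,[[.5562,-.3568,.068]]))
f=manip.grab_frame("top"); im=f["img"][:,:,::-1]
cv2.imwrite("pics/c11.png",cv2.resize(im[120:270,220:380],(800,600)[:2],interpolation=cv2.INTER_CUBIC))
E
```

```text
time: 24.02
tool_pos: [0.5483, -0.2227, 0.1539]
tool_rot: [-0.001, 0.707, 0.707, -0.0]
contact_force: [0.6, 0.7, 0.5]
gripper_width: 1.001
time: 24.6
tool_pos: [0.555, -0.3545, 0.1287]
tool_rot: [-0.001, 0.707, 0.707, 0.0]
contact_force: [0.3, 0.1, -0.6]
gripper_width: 0.996
t 24.6 pos [ 0.555  -0.3545  0.1287] x [0.    1.    0.001] z [-0.001  0.001 -1.   ] w 0.996 F [ 0.3  0.1 -0.6] j [-0.68  0.21  1.62  0.    1.32 -2.25]
rows cm total [-0.25  0.13 10.27]
[[318.14032871 262.12482455]]
```

View pics/w11.png

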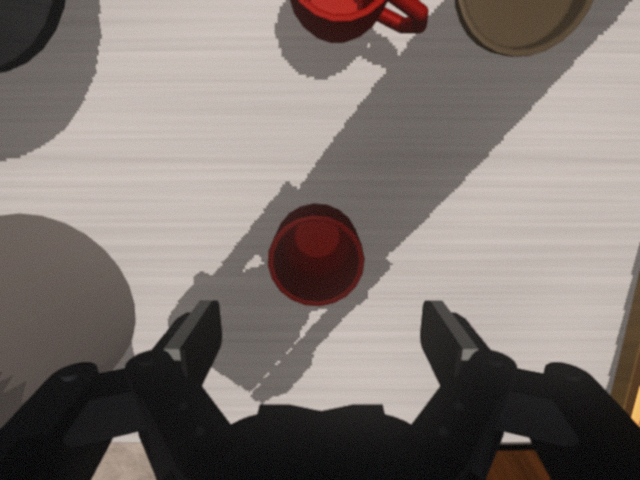

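View pics/c11.png

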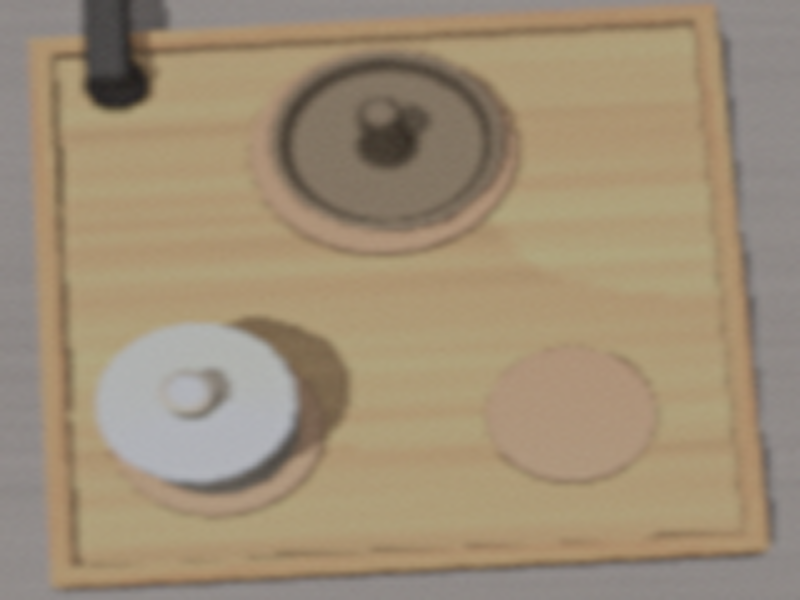

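```bash
python3 - <<'E'
from h import *
f=manip.grab_frame("top"); w=manip.grab_frame("wrist"); cv2.imwrite("pics/t12.png",f["img"][:,:,::-1][100:320,420:640])
for z in (0,.1,.15,.2): print(z,onz(f,[[603,160],[594,295]],z)[:,:2].round(3).tolist(), onz(w,[[135,310],[95,235]],z)[:,:2].round(3).tolist())
E
```

```text
0 [[0.667, -0.595], [0.379, -0.548]] [[0.628, -0.52], [0.559, -0.543]]
0.1 [[0.638, -0.543], [0.375, -0.5]] [[0.574, -0.459], [0.53, -0.474]]
0.15 [[0.623, -0.517], [0.372, -0.476]] [[0.547, -0.429], [0.516, -0.439]]
0.2 [[0.609, -0.491], [0.37, -0.452]] [[0.521, -0.399], [0.502, -0.405]]
```

View pics/t12.png

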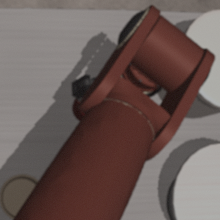

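The canister edge is at y ≤ -0.49 and the gripper reaches only about -0.42, so it is clear. I descend onto the teacup.

```bash
python3 -m crank '[[-0.2,0.1,1.5,0],[0,0,2.5,0],[0,0,2.5,0],[0,0,2,0],[0,0,1,0],[0,0,0.5,0],[0,0,0,0],[0,0,0,0]]'; python3 st.py .5562 -.3568 .026
```

```text
time: 25.47
tool_pos: [0.5568, -0.3573, 0.03]
tool_rot: [0.001, 0.707, 0.707, 0.0]
contact_force: [-0.1, 0.8, -0.3]
gripper_width: 1.0
t 25.47 pos [ 0.5568 -0.3573  0.03  ] x [-0.     1.    -0.001] z [ 0.001 -0.001 -1.   ] w 1.0 F [-0.1  0.8 -0.3] j [-0.68  0.33  1.66  0.    1.16 -2.25]
rows cm total [ 0.05 -0.06  0.4 ]
```

```bash
python3 -m crank '[[0,0,0.1,0],[0,0,0,0],[0,0,0,0],[0,0,0,0],[0,0,0,0],[0,0,0,0],[0,0,0,0]]' 0; python3 st.py; python3 -m crank '[[0,0,-0.3,0],[0,0,-1.2,0],[0,0,-2.2,0],[0,0,-2.5,0],[0,0,-2.5,0],[0,0,-1.2,0],[0,0,-0.2,0],[0,0,0,0]]'; python3 st.py .5298 -.0123 .13
```

```text
time: 26.05
tool_pos: [0.5574, -0.358, 0.0303]
tool_rot: [0.002, 0.707, 0.707, 0.0]
contact_force: [0.2, 0.1, 5.6]
gripper_width: 0.704
t 26.05 pos [ 0.5574 -0.358   0.0303] x [-0.     1.    -0.002] z [ 0.003 -0.002 -1.   ] w 0.704 F [0.2 0.1 5.6] j [-0.68  0.33  1.66  0.    1.16 -2.25]
time: 26.72
tool_pos: [0.5564, -0.3572, 0.1299]
tool_rot: [0.001, 0.707, 0.707, 0.0]
contact_force: [0.5, -0.4, -3.4]
gripper_width: 0.705
t 26.72 pos [ 0.5564 -0.3572  0.1299] x [-0.     1.    -0.001] z [ 0.001 -0.001 -1.   ] w 0.705 F [ 0.5 -0.4 -3.4] j [-0.68  0.21  1.61 -0.    1.32 -2.25]
rows cm total [34.49 -2.65 -0.04]
```

```bash
python3 -m crank '[[1,0,0,0],[2.1,-0.2,0,0],[3,-0.2,0,0],[3.4,-0.3,0,0],[3.4,-0.3,0,0],[3.4,-0.3,0,0],[3.4,-0.3,0,0],[3.4,-0.3,0,0],[3.4,-0.3,0,0],[3.2,-0.3,0,0]]' ; python3 -m crank '[[2.5,-0.2,0,0],[1.6,-0.1,0,0],[0.7,0,0,0],[0,0,0,0],[0,0,0,0]]'; python3 st.py .5295 -.0123 .066
python3 - <<'E'
from h import *
f=manip.grab_frame("wrist"); cv2.imwrite("pics/w13.png",f["img"][:,:,::-1])
E
```

```text
time: 27.55
tool_pos: [0.5288, -0.0573, 0.1265]
tool_rot: [-0.002, 0.707, 0.707, -0.001]
contact_force: [0.5, 0.6, -1.5]
gripper_width: 0.702
time: 27.97
tool_pos: [0.5273, -0.012, 0.1279]
tool_rot: [-0.001, 0.707, 0.707, -0.001]
contact_force: [0.2, -0.0, -1.3]
gripper_width: 0.703
t 27.97 pos [ 0.5273 -0.012   0.1279] x [-0.001  1.    -0.   ] z [-0.002 -0.    -1.   ] w 0.703 F [ 0.2 -0.  -1.3] j [-0.16 -0.09  1.93 -0.    1.3  -1.74]
rows cm total [-0.03  0.23  6.19]
```

View pics/w13.png

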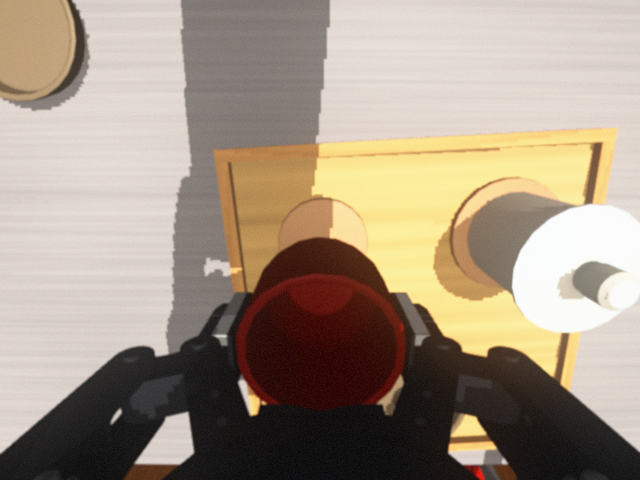

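```bash
python3 -m crank '[[0,0.1,1,0],[0,0.05,2,0],[0,0,2,0],[0,0,0.8,0],[0,0,0.4,0],[0,0,0.2,0],[0,0,0,0],[0,0,0,0]]'; python3 st.py .5295 -.0123 .056; python3 - <<'E'
from h import *
f=manip.grab_frame("side"); im=f["img"][:,:,::-1]
cv2.imwrite("pics/s14.png",cv2.resize(im[150:310,240:410],(765,600)[:2],interpolation=cv2.INTER_CUBIC))
E
```

```text
time: 28.68
tool_pos: [0.5304, -0.0124, 0.0662]
tool_rot: [0.001, 0.707, 0.707, 0.001]
contact_force: [0.7, -0.5, -1.7]
gripper_width: 0.703
t 28.68 pos [ 0.5304 -0.0124  0.0662] x [ 0.  1. -0.] z [ 0.002 -0.    -1.   ] w 0.703 F [ 0.7 -0.5 -1.7] j [-0.16 -0.01  1.97 -0.    1.18 -1.73]
rows cm total [ 0.01 -0.1   1.02]
```

View pics/s14.png

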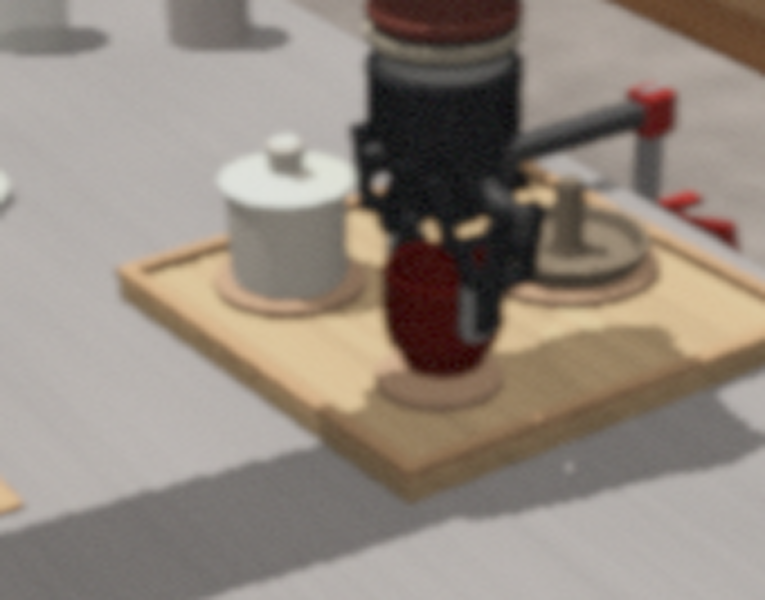

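The lid is seated level and the cup hangs about 10 mm over the small cookie, centred. I lower it.

```bash
python3 -m crank '[[0,-0.08,0.2,0],[0,0,0.2,0],[0,0,0.15,0],[0,0,0.15,0],[0,0,0.1,0],[0,0,0,0],[0,0,0,0]]'; python3 -m crank '[[0,0,0.1,0],[0,0,0.06,0],[0,0,0,0],[0,0,0,0]]';python3 -m crank '[[0,0,0.06,0],[0,0,0,0],[0,0,0,0]]'
```

```text
time: 29.32
tool_pos: [0.5287, -0.012, 0.0571]
tool_rot: [-0.0, 0.707, 0.707, -0.0]
contact_force: [0.5, 0.2, -1.6]
gripper_width: 0.705
time: 29.65
tool_pos: [0.5291, -0.0121, 0.0563]
tool_rot: [0.0, 0.707, 0.707, 0.0]
contact_force: [-2.3, 0.0, 4.0]
gripper_width: 0.702
time: 29.9
tool_pos: [0.5292, -0.0121, 0.0562]
tool_rot: [0.0, 0.707, 0.707, 0.0]
contact_force: [-4.1, 1.1, 8.1]
gripper_width: 0.704
```

```bash
python3 -m crank '[[0,0,0,0],[0,0,0,0],[0,0,0,0],[0,0,0,0]]' 1;  python3 -m crank '[[0,0,-1,0],[0,0,-2.5,0],[0,0,-3,0],[0,0,-3,0],[0,0,-2,0],[0,0,0,0]]'; python3 -m crank '[[-3,0,0,0],[-3.5,0,0,0],[-3.5,0,0,0],[-3.5,0,0,0],[-3.5,0,0,0],[-3.5,0,0,0],[-3.5,-1,0,0],[-3,-1,0,0],[0,0,0,0],[0,0,0,0]]'; python3 - <<'E'
from meas import *
cv2.imwrite("pics/tF.png",im)
cv2.imwrite("pics/cF.png",cv2.resize(im[120:270,220:380],(800,600),interpolation=cv2.INTER_CUBIC))
s=manip.grab_frame("side"); cv2.imwrite("pics/sF.png",s["img"][:,:,::-1])
go("cup",(332,218),(S>100)&(V>55)&((H<7)|(H>172)),.094,.031,24)
go("lid",(259,218),(V>138)&(S<30),.099,.037,26)
print(manip.state()["time"],manip.state()["contact_force"])
E
```

```text
time: 30.23
tool_pos: [0.5287, -0.0121, 0.0547]
tool_rot: [-0.0, 0.707, 0.707, -0.0]
contact_force: [-0.6, -0.2, -1.1]
gripper_width: 0.997
time: 30.73
tool_pos: [0.5322, -0.0126, 0.1769]
tool_rot: [0.004, 0.707, 0.707, 0.003]
contact_force: [0.3, -0.0, 1.6]
gripper_width: 0.996
time: 31.57
tool_pos: [0.508, -0.2831, 0.1693]
tool_rot: [-0.001, 0.708, 0.706, 0.0]
contact_force: [-0.1, 0.6, -0.0]
gripper_width: 1.0
cup free [ 0.5272 -0.014   0.0294] fixedR [ 0.527  -0.0138] rms 0.0018
lid free [0.5227 0.1267 0.0369] fixedR [0.5227 0.1267] rms 0.0003
31.6667 [ 0.56370399 -0.00760919 -0.56868328]
```

View pics/tF.png

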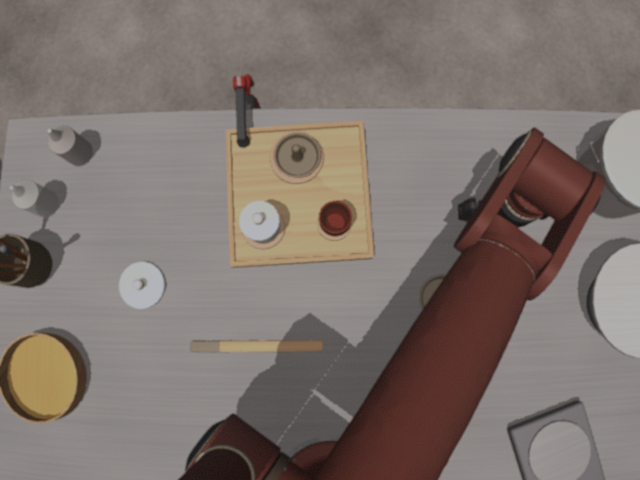

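View pics/cF.png

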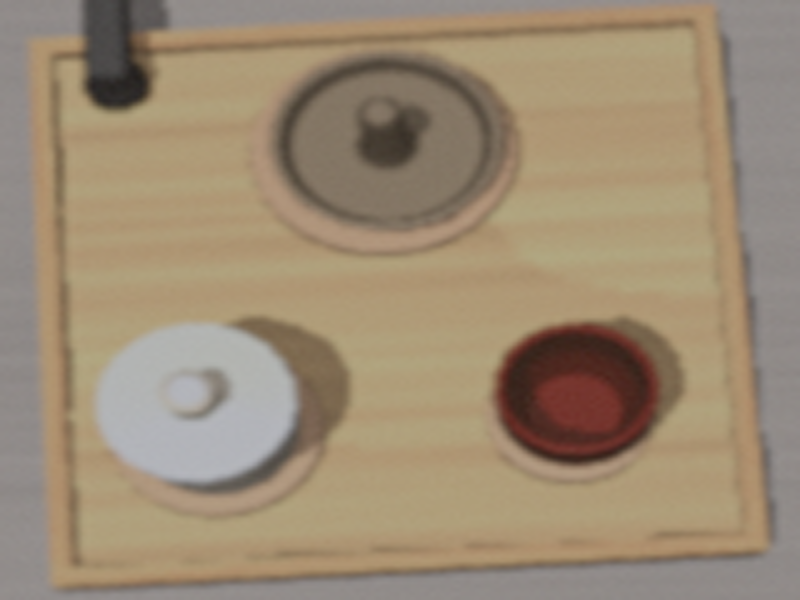

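View pics/sF.png

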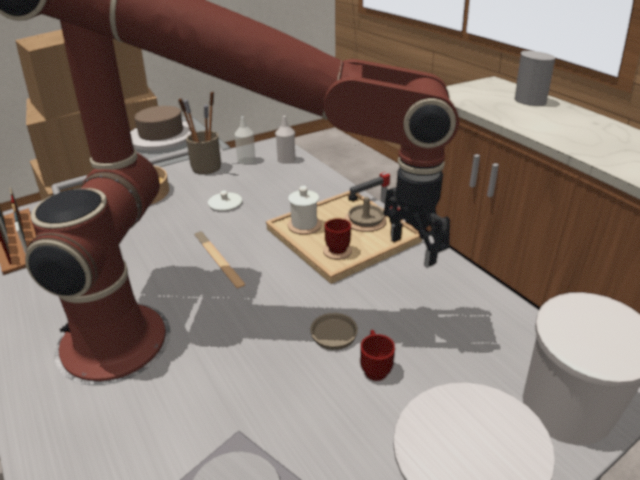

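The final pictures show all pieces on their cookies and the lid seated. The mug (377,357), plain dish (333,331) and large lid (225,201) are where they started, and the gripper is clear of everything.

```bash
python3 -c "
from plant import manip
print(manip.job_done())"
```

```text
the job is handed in; nothing more can be done
None
```

I loaded the board and handed the job in at about 32 s on the robot clock; no verdict is reported. The ring dish is on the large cookie, the jar on the middle one with its lid on, and the teacup on the small one. Each piece was lowered in small steps until the wrist force showed contact, never more than about 10 N.

Last checks, from the top camera and held against the cookie positions I measured at the start:

| Piece | Measured centre offset | Allowed |
|---|---|---|
| Jar on middle cookie | about 1 mm | 12 mm |
| Lid on jar axis | about 1 mm | 6 mm |
| Teacup on small cookie | about 2.5 mm | 12 mm |
| Ring dish on large cookie | about 3–4 mm | 12 mm |

- **Lid height:** contact came at the height expected for a seated lid, and the side view shows it level.
- **Look-alikes:** the mug, plain dish and large lid were never touched and look unmoved in the side view. I did not measure their final positions.
- **Weaker checks:** the wrist camera differed from the top camera by about 2–3 mm, so I used the top camera throughout. The rim fits for the ring dish and teacup were looser than the others, with about 2–3 mm rms error.

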